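# Unscrew the leaning desiccant canister's cap and stand it in the parts tray

### The arm

A 6-joint arm with a two-finger parallel gripper is mounted at the origin on the work surface. World frame = base frame: x ahead of the robot, y to its left, z up, the work surface at z = 0. Lengths are in m, angles in rad, forces in N, time in s.
With the tool pointing down it reaches from about 0.25 to 0.775 m from the base axis. Payload 4 kg.
Tool frame: the origin (TCP) lies midway between the tips of the shut fingers; the grasp point (between the pads) lies 19 mm behind it; z points along the fingers, y is the direction in which the jaws open and shut (so a half turn about z gives the same grasp; the last joint's range is limited). The gripper opens to 85 mm and grips with 20 to 120 N. Pads are 22 mm wide; open, the fingers measure 114 mm over their backs; the gripper's body (76 mm by 85 mm) begins 54 mm behind the grasp point. The pads swing forward as they close: fully open they stand 13 mm farther back than shut.
Start: joints at [-1.274, 0.087, 1.371, -0, 1.684, -0.103], TCP at [0.214, -0.507, 0.231] pointing down, gripper open.
Joint ranges: [-3.1, 3.1], [-0.76, 2.03], [0.27, 2.55], [-1.08, 4.22], [0.17, 2.65], [-2.57, 2.57]. Speed limits (rad/s): [2.79, 2.79, 3.14, 3.14, 3.14, 3.14].

### API

Orientations are given as a unit quaternion [x, y, z, w].
In Python, from workcell import bot, get_image, calibration, job gives the robot as it stands.
- The arm moves only by the tool step_arm, never from a script. Its argument "series" is a list of rows, each a list of 7 numbers: the shift along the tool's x, y, z in m, then the turn, a rotation vector about the tool's x, y, z in degrees, then the finger opening in m, from 0 to 0.0854. A call has exactly 5 rows; each row shifts and turns the commanded pose from where the row before left it, along the tool's axes as they then stand; what a row does not reach is not made up. A row lasts 1/12 s, in which the tool goes at most 41.7 mm and 7.16 degrees, less where a joint would pass 70% of its speed; a pose out of reach is approached as far as the arm can. A call with a gripper value outside its range is refused whole. The fingers move at their own pace and stop on an object; "newtons" is the grip in N (left out, the last holds). Time passes only in rows, so rows that do not move let the fingers close, or fill a call up. It gives the time, the measured TCP pose, the force and the opening at its end, in the units of the state.
- bot.get_state(): the state, without advancing time (a new reading comes with each control period).
- get_image(name): name is "scene" or "top" or "wrist"; returns the picture (400x640x3 uint8, blue, green, red); there is no depth.
- calibration(name): a dict with "intrinsics" (3x3 intrinsics, pixels), "R" (3x3) and "t" (3): a world point X has camera coordinates R X + t. Camera axes: x right, y down, z forward; pixel columns grow to the right and rows downward; lengths in m; the calibration is good to about 2 mm. A picture is of the moment at which its call begins: read the wrist's pose just before it. calibration takes no time and is no camera call; for the wrist camera it gives the pose at the moment of the call.
- job.close_job(): hands the job in, once; it reports no verdict.
The state is a dict: "time": time; "q": joint angles; "joint_vel": joint speeds; "joint_efforts": joint torques, N m; "position": TCP position; "orientation": TCP orientation; "contact_force": force on the tool from outside, world axes, zero at the start; "ft_torque": the same for the moment, N m; "gripper_width": finger opening in m.
Only numpy, scipy, OpenCV 4.12 (cv2) and the standard library are available. Lean on these libraries where they do the work, as an engineer would, in place of code of your own. Each camera call takes 0.05 s, during which the arm holds its last target. There are 200 camera calls.

### The job

Unscrew the teal cap from the desiccant canister that leans in its stand, turning it anticlockwise (seen from above the cap) until the thread lets go, without wrenching it off by force, and lift it clear. Then stand the cap upright, open end down, wholly inside the steel parts tray, setting it down rather than dropping it, and let go. Leave the mug, the tin and the wrench where they are.

Things in the scene. Friction and masses are not known exactly. Their poses are not given: they have to be found in the camera images.
- canister: White plastic canister, 72 mm in diameter, with a teal band, fixed in a grey inclined stand (base plate 190 x 120 mm). Origin: centre of its bottom end. Its z axis is the axis of canister, neck and thread, points out through the cap and leans 30 degrees from vertical, roughly towards the robot. The shoulder lies 110 mm along z; from there the neck (49 mm over the thread) rises to 140 mm.
- thread (a point): On the axis at the neck's top; same axes as canister. Right-hand thread, 9 mm a turn. The cap starts screwed home; the thread lets go after 1.6 to 1.7 turns (10 to 10.6 rad) anticlockwise, the cap having risen 15 mm; a bit more turning is harmless; 16 mm more along z and it is off the neck. Play: 1.5 mm along the axis, 1 mm sideways. It turns easily (under 0.2 N m); let go part-way, the cap stays put.
- cap_grip (a point): Loose teal screw cap, 72 mm tall, 0.06 to 0.13 kg: a skirt 62 mm in diameter, 34 mm high, at the open end; above it a round ribbed grip 44 mm in diameter, 38 mm high. The point is on its axis half-way up the grip: 19 mm below the top face, 53 mm above the open rim. z points out of the closed top (along the canister's z when screwed on, then 165 mm from the canister's origin). Any grasp yaw will do.
- cap: The same cap; origin at the centre of its open end's rim, 53 mm below point cap_grip, same axes.
- tray: Fixed square steel parts tray, 160 x 160 mm outside, walls 4 mm thick and 14 mm high, open on top. Origin: centre of its underside; x and y along its sides, z up. Its inner floor is 4 mm above the origin.
- mug_mid (a point): White ceramic mug, 82 mm in diameter, 95 mm tall, with a handle on its +y side. A bystander. The point is at its centre, half-way up.
- tin_mid (a point): Red tin, 84 mm in diameter, 60 mm tall. A bystander. The point is at its centre, half-way up.
- wrench_grip (a point): Steel spanner, 160 mm long, lying flat on the bench along its x axis. A bystander. The point is on its handle.
Things that resemble listed ones, but are neither listed nor needed, are in the scene too. Of the things that look like the cap, the largest one is meant.

How it is judged:
On the way:
1. the cap is off the neck: lifted along the canister's axis until its skirt clears the neck (z of cap_grip in the frame of canister above 0.2 m), for 0.1 s.
At the end, for the whole second after the job is handed in: The cap stands upright (within 7 degrees), open end down, flat on the tray's inner floor and wholly within its walls (axis within 46 mm of the tray's centre along each side), at rest and released (x of cap_grip in the frame of tray between -0.046 and 0.046 m and y of cap_grip in the frame of tray between -0.046 and 0.046 m and z of cap_grip in the frame of tray between 0.051 and 0.064 m and angle between cap_grip's own z axis and vertical below 0.12 rad and linear speed of cap below 0.02 m/s and contact force between cap and the fingers below 0.1 N); the robot touches nothing.
It fails at once if the cap is wrenched: more than 60 N between cap and canister (contact force between cap and canister above 60 N).
It fails at once if the cap is dropped: faster than 0.6 m/s (a fall of about 2 cm) with no finger on it (contact force between cap and the fingers below 0.05 N and linear speed of cap above 0.6 m/s).
It fails at once if the mug is shifted by more than 30 mm (distance of mug_mid from where it was at the start of the episode above 0.03 m).
It fails at once if the tin is shifted by more than 30 mm (distance of tin_mid from where it was at the start of the episode above 0.03 m).
It fails at once if the wrench is shifted by more than 30 mm (distance of wrench_grip from where it was at the start of the episode above 0.03 m).
It also fails if it takes over 72 s, if anything falls off the work surface, if the arm or the gripper's body presses on something with over 40 N, if the wrist force passes 120 N, or if a joint passes its speed limit or range.

## Working session

There is one attempt and no reset: what is moved stays moved. The work goes in short steps, Python scripts to look and compute and a tool call to move; the robot and the scene stay as the last step left them, time stands still between calls to the robot, and variables do not carry over. Pictures are saved under pics/ and viewed, about 8 in all and at most 12, crops included, and the job is handed in when it is done.

Besides the shell and the picture viewer there is one more tool, called after "Emit:" as name(argument=value, ...) on one line, values as JSON. step_arm: Moves the arm, as the interface text tells. Its arguments: {"type":"object","properties":{"series":{"type":"array"},"newtons":{"type":"number"}},"required":["series"]}

```bash
mkdir -p pics; ls
python3 - <<'E'
from workcell import bot,get_image,calibration
import cv2,numpy as np
print(bot.get_state())
for n in("scene","top"):
    im=get_image(n);cv2.imwrite(f"pics/{n}0.png",im);c=calibration(n);print(n,c)
E
```

```text
pics
{'time': 0.0, 'q': array([-1.27410959e+00,  8.79662430e-02,  1.37229418e+00,  3.74901178e-06,
        1.68358168e+00, -1.03091707e-01]), 'joint_vel': array([-7.47066815e-04, -1.13610186e-04,  2.28092168e-05,  3.54450386e-04,
        1.75253973e-03, -3.67633292e-04]), 'joint_efforts': array([ 1.47189330e-03, -3.51856577e+01, -3.13270855e+01,  4.04614275e-05,
        1.07041479e-02,  2.56935959e-05]), 'position': array([ 0.21392087, -0.50614627,  0.23011272]), 'orientation': array([ 9.80087919e-01,  1.98560837e-01, -1.06846320e-04, -1.11963773e-03]), 'contact_force': array([-0.28668834, -0.42256722,  0.51338499]), 'ft_torque': array([-0.02447076,  0.02020183,  0.00513126]), 'gripper_width': 0.08518741991282978}
scene {'intrinsics': array([[477.33481625,   0.        , 317.76353421],
       [  0.        , 477.33481625, 196.20264234],
       [  0.        ,   0.        ,   1.        ]]), 'R': array([[ 2.23730532e-01,  9.74650939e-01, -4.43086289e-04],
       [ 7.05017422e-01, -1.62150187e-01, -6.90404050e-01],
       [-6.72974802e-01,  1.54152082e-01, -7.23423840e-01]]), 't': array([-0.1359963 , -0.29652931,  1.61129862])}
top {'intrinsics': array([[386.59998674,   0.        , 318.86271746],
       [  0.        , 386.59998674, 199.67454589],
       [  0.        ,   0.        ,   1.        ]]), 'R': array([[-0.01973358, -0.99980185,  0.00261693],
       [-0.99067751,  0.01920047, -0.1348681 ],
       [ 0.13479113, -0.00525396, -0.9908601 ]]), 't': array([-0.00894384,  0.56043772,  1.01138567])}
```

View pics/scene0.png

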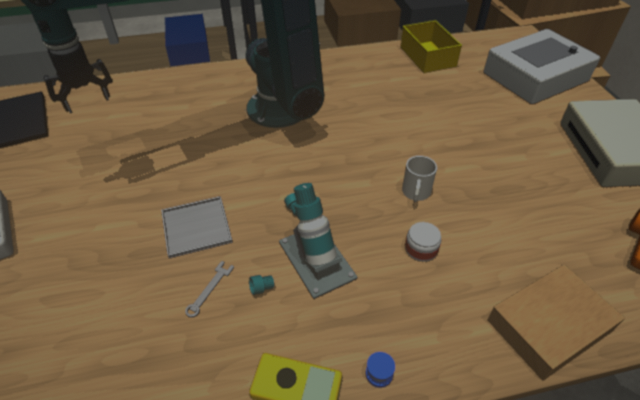

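View pics/top0.png

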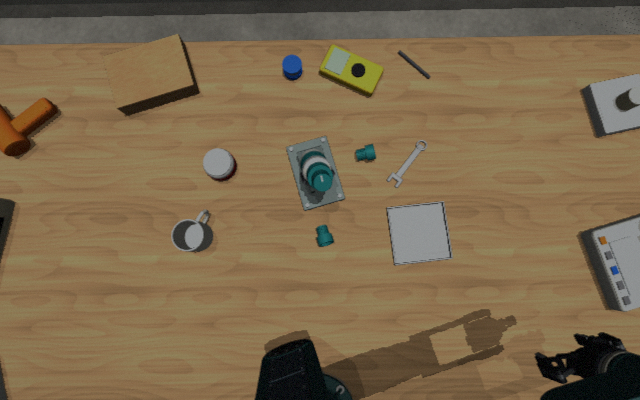

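The scene view shows the canister at (315,235) with its cap at (308,200). Two teal look-alikes lie on the bench, at top-view pixels (365,153) and (324,236). The top-view cap at (320,180), on the leaning canister, is the largest and fits the description. I'll confirm that in one enlarged crop.

Run:
```python
import cv2,numpy as np
a=cv2.imread("pics/scene0.png")[170:310,240:370];b=cv2.imread("pics/top0.png")[125:265,280:400]
o=np.hstack([cv2.resize(a,None,fx=3.2,fy=3.2,interpolation=cv2.INTER_CUBIC),cv2.resize(b,None,fx=3.2,fy=3.2,interpolation=cv2.INTER_CUBIC)]);cv2.imwrite("pics/crop1.png",o);print(o.shape)
for n in("scene","top"):
    im=cv2.imread(f"pics/{n}0.png");h=cv2.cvtColor(im,cv2.COLOR_BGR2HSV)
    m=cv2.inRange(h,(80,90,30),(100,255,255))
    k,l,s,c=cv2.connectedComponentsWithStats(m)
    for i in range(1,k):
        if s[i,4]>40:print(n,s[i],c[i].round(1),h[l==i].mean(0).round())
    # tray / plate
    for nm,(x0,y0,x1,y1) in {"tray":((155,190,240,262) if n=="scene" else (378,195,462,272)),"plate":((270,225,365,300)if n=="scene" else(280,130,352,216))}.items():
        hh=h[y0:y1,x0:x1];mm=((hh[...,1]<70)).astype(np.uint8)
        mm=cv2.morphologyEx(mm,cv2.MORPH_OPEN,np.ones((3,3)))
        cs,_=cv2.findContours(mm,0,2);cc=max(cs,key=cv2.contourArea)
        hu=cv2.convexHull(cc)
        print(n,nm,cv2.contourArea(cc),(cv2.approxPolyDP(hu,5,True)[:,0]+[x0,y0]).tolist())
```

```text
(448, 800, 3)
scene [286 184  35  35 596] [305.  202.7] [ 87. 107.  78.]
scene [307 233  25  22 361] [319.5 244.3] [ 87. 107.  74.]
scene [250 276  23  17 234] [260.2 282.4] [ 88. 113.  86.]
scene tray 3012.5 [[219, 196], [231, 242], [169, 257], [162, 209]]
scene plate 2728.5 [[298, 225], [328, 225], [356, 278], [313, 297], [279, 242]]
top [356 145  20  15 216] [365.8 152.9] [ 90. 176.  82.]
top [301 151  24  17 107] [310.  155.9] [ 90. 168.  58.]
top [307 162  26  30 579] [319.5 176.5] [ 90. 180.  79.]
top [317 225  16  21 251] [323.7 235.9] [ 90. 178.  82.]
top [324 376  15  17 111] [330.5 383.3] [ 90. 111.  36.]
top [339 389  13  11  62] [345.3 395.7] [ 90. 112.  37.]
top tray 3331.0 [[443, 201], [452, 258], [394, 264], [387, 207]]
top plate 2729.5 [[325, 136], [344, 198], [304, 209], [286, 147]]
```

View pics/crop1.png

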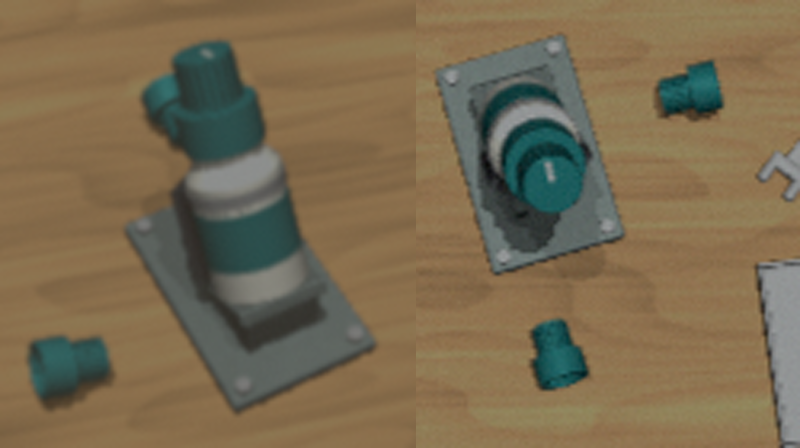

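The crop confirms it. The two-stage cap screwed on the canister is the largest, with its top face at scene px ≈(304,185.5) and top px ≈(322,182). The two others are small caps lying on their sides. Next I triangulate.

```bash
cat > h.py <<'E'
import cv2,numpy as np
from workcell import bot,get_image,calibration
from scipy.spatial.transform import Rotation as Ro
def ray(c,p):
    d=c["R"].T@np.linalg.inv(c["intrinsics"])@[p[0],p[1],1.];return -c["R"].T@c["t"],d/np.linalg.norm(d)
def plane(c,p,z):
    o,d=ray(c,p);return o+d*(z-o[2])/d[2]
def tri(r):
    A=sum(np.eye(3)-np.outer(d,d) for o,d in r);b=sum((np.eye(3)-np.outer(d,d))@o for o,d in r)
    X=np.linalg.solve(A,b);return X,[np.linalg.norm(np.cross(X-o,d)) for o,d in r]
def proj(c,X):
    x=c["intrinsics"]@(c["R"]@np.asarray(X)+c["t"]);return x[:2]/x[2]
E
python3 - <<'E'
from h import *
np.set_printoptions(precision=4,suppress=True)
s,t=calibration("scene"),calibration("top")
top,e=tri([ray(s,(304.2,185.6)),ray(t,(322.2,182.2))]);print("captop",top,e)
for c,n,L in((t,"top",[[325,136],[344,198],[304,209],[286,147]]),):
    P=np.array([plane(c,p,.008) for p in L]);print("plate",P[:,:2],np.linalg.norm(np.diff(P,axis=0),axis=1),P.mean(0))
d1=P[1]-P[0];d2=P[2]-P[3];d=(d1+d2)[:2];az=np.arctan2(d[1],d[0]);print("az",az)
for c,L in((t,[[443,201],[452,258],[394,264],[387,207]]),(s,[[219,196],[231,242],[169,257],[162,209]])):
    P=np.array([plane(c,p,.014) for p in L]);print("tray",P[:,:2],np.linalg.norm(np.diff(P,axis=0),axis=1),P.mean(0))
a=np.array([np.cos(az)*.5,np.sin(az)*.5,np.cos(np.pi/6)])
print("axis",a,"can origin",top-a*.184)
for n,c in(("scene",s),("top",t)):
    print(n,{k:proj(c,top-a*(.184-k)).round(1).tolist() for k in(0,.03,.08,.112,.146,.184)})
    im=cv2.imread(f"pics/{n}0.png")
    for k,r in((0,.036),(.11,.036),(.112,.031),(.146,.031),(.146,.022),(.184,.022)):
        u=np.cross(a,[0,0,1]);u/=np.linalg.norm(u);v=np.cross(a,u)
        q=np.array([proj(c,top-a*(.184-k)+r*(u*np.cos(w)+v*np.sin(w))) for w in np.linspace(0,6.283,40)])
        if n=="scene": q0,f=(240,170),4
        else: q0,f=(280,125),4
        if k==0 and r==.036: o=cv2.resize(im[q0[1]:q0[1]+140,q0[0]:q0[0]+100],None,fx=4,fy=4,interpolation=cv2.INTER_CUBIC)
        cv2.polylines(o,[(((q-q0)+.5)*4).astype(np.int32)],True,(0,0,255),1)
    if n=="scene":o1=o
cv2.imwrite("pics/ov.png",np.hstack([o1,o]))
E
```

```text
captop [ 0.5786 -0.026   0.2018] [np.float64(0.0015308142679117875), np.float64(0.001530814267911779)]
plate [[ 0.7474 -0.0412]
 [ 0.5676 -0.0904]
 [ 0.5388  0.0218]
 [ 0.7172  0.0704]] [0.1864 0.1158 0.1849] [ 0.6428 -0.0098  0.008 ]
az -2.875114307349561
tray [[ 0.553  -0.3647]
 [ 0.3961 -0.3794]
 [ 0.3831 -0.2206]
 [ 0.5393 -0.2084]] [0.1576 0.1593 0.1566] [ 0.4679 -0.2933  0.014 ]
tray [[ 0.3815 -0.226 ]
 [ 0.5492 -0.2102]
 [ 0.5618 -0.3626]
 [ 0.3958 -0.3787]] [0.1684 0.153  0.1668] [ 0.4721 -0.2944  0.014 ]
axis [-0.4824 -0.1317  0.866 ] can origin [ 0.6673 -0.0018  0.0424]
scene {0: [322.6, 257.4], 0.03: [319.7, 246.2], 0.08: [314.6, 227.1], 0.112: [311.2, 214.6], 0.146: [307.6, 201.1], 0.184: [303.5, 185.6]}
top {0: [311.5, 160.8], 0.03: [312.9, 163.8], 0.08: [315.4, 169.2], 0.112: [317.2, 172.9], 0.146: [319.2, 177.1], 0.184: [321.5, 182.1]}
```

View pics/ov.png

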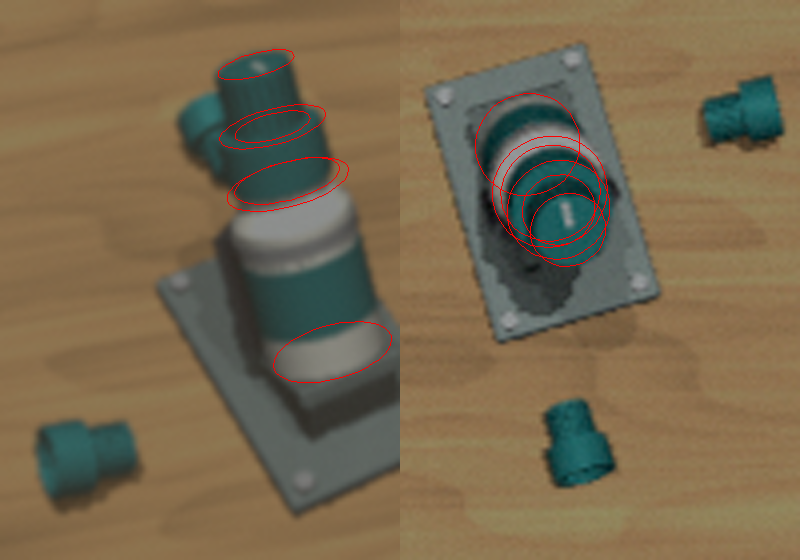

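The triangulated cap top (0.579, -0.026, 0.202) agrees with the geometry given: the plate measures about 186 x 116 mm and the canister origin falls at z≈0.042. The overlay fits to within 1–2 px. Next I plan the pre-grasp.

```bash
cat >> h.py <<'E'
def rows(pt,Rt,n,p0=None,R0=None):
    s=bot.get_state();p0=s["position"] if p0 is None else p0;R0=Ro.from_quat(s["orientation"]) if R0 is None else R0
    rel=R0.inv()*Rt;r=rel.as_rotvec()/n
    S=sum(Ro.from_rotvec(r*k).as_matrix() for k in range(n))
    d=np.linalg.solve(S,R0.inv().apply(np.asarray(pt)-p0))
    path=[p0]
    for k in range(n):path.append(path[-1]+(R0*Ro.from_rotvec(r*k)).apply(d))
    print("mm/row",(d*1e3).round(2),"deg/row",np.degrees(r).round(3),"n",n);return np.array(path)
def Rz(a,R0,extra=0):
    """minimal turn taking tool z to -a, then extra deg about tool z"""
    z=R0.apply([0,0,1]);w=np.cross(z,-a);th=np.arctan2(np.linalg.norm(w),z@-a);w=w/np.linalg.norm(w)*th if th>1e-6 else w*0
    return Ro.from_rotvec(w)*R0*Ro.from_rotvec([0,0,np.radians(extra)])
E
python3 - <<'E'
from h import *
np.set_printoptions(precision=3,suppress=True)
a=np.array([-0.4824,-0.1317,0.866]);g=np.array([.5786,-.026,.2018])-a*.019
R0=Ro.from_quat(bot.get_state()["orientation"]);R1=Rz(a,R0,40)
print(rows(g+a*(.13-.019),R1,20)[::4])
E
```

```text
mm/row [ 18.16 -22.65   4.02] deg/row [0.322 1.496 1.953] n 20
[[ 0.214 -0.506  0.23 ]
 [ 0.252 -0.396  0.218]
 [ 0.305 -0.292  0.216]
 [ 0.371 -0.196  0.226]
 [ 0.448 -0.11   0.248]
 [ 0.534 -0.038  0.281]]
```

Emit:
step_arm(series=[[0.01816, -0.02265, 0.00402, 0.322, 1.496, 1.953, 0.085], [0.01816, -0.02265, 0.00402, 0.322, 1.496, 1.953, 0.085], [0.01816, -0.02265, 0.00402, 0.322, 1.496, 1.953, 0.085], [0.01816, -0.02265, 0.00402, 0.322, 1.496, 1.953, 0.085], [0.01816, -0.02265, 0.00402, 0.322, 1.496, 1.953, 0.085]], newtons=40)

```text
time: 0.52
position: [0.2638, -0.3681, 0.2166]
orientation: [0.991, 0.113, 0.061, -0.028]
contact_force: [1.4, -0.3, 0.0]
gripper_width: 0.0848
```

Emit:
step_arm(series=[[0.01816, -0.02265, 0.00402, 0.322, 1.496, 1.953, 0.085], [0.01816, -0.02265, 0.00402, 0.322, 1.496, 1.953, 0.085], [0.01816, -0.02265, 0.00402, 0.322, 1.496, 1.953, 0.085], [0.01816, -0.02265, 0.00402, 0.322, 1.496, 1.953, 0.085], [0.01816, -0.02265, 0.00402, 0.322, 1.496, 1.953, 0.085]])

```text
time: 0.93
position: [0.3366, -0.2413, 0.2199]
orientation: [0.991, 0.027, 0.122, -0.054]
contact_force: [0.3, -0.6, 0.4]
gripper_width: 0.0849
```

Emit:
step_arm(series=[[0.01816, -0.02265, 0.00402, 0.322, 1.496, 1.953, 0.085], [0.01816, -0.02265, 0.00402, 0.322, 1.496, 1.953, 0.085], [0.01816, -0.02265, 0.00402, 0.322, 1.496, 1.953, 0.085], [0.01816, -0.02265, 0.00402, 0.322, 1.496, 1.953, 0.085], [0.01816, -0.02265, 0.00402, 0.322, 1.496, 1.953, 0.085]])

```text
time: 1.35
position: [0.4286, -0.1296, 0.2414]
orientation: [0.979, -0.059, 0.18, -0.079]
contact_force: [0.3, -0.8, 0.9]
gripper_width: 0.0852
```

Emit:
step_arm(series=[[0.01816, -0.02265, 0.00402, 0.322, 1.496, 1.953, 0.085], [0.01816, -0.02265, 0.00402, 0.322, 1.496, 1.953, 0.085], [0.01816, -0.02265, 0.00402, 0.322, 1.496, 1.953, 0.085], [0.01816, -0.02265, 0.00402, 0.322, 1.496, 1.953, 0.085], [0.01816, -0.02265, 0.00402, 0.322, 1.496, 1.953, 0.085]])

```text
time: 1.77
position: [0.5347, -0.0371, 0.2814]
orientation: [0.955, -0.144, 0.237, -0.104]
contact_force: [0.2, -1.0, -0.4]
gripper_width: 0.085
```

Emit:
step_arm(series=[[0, 0, 0, 0, 0, 0, 0.085], [0, 0, 0, 0, 0, 0, 0.085], [0, 0, 0, 0, 0, 0, 0.085], [0, 0, 0, 0, 0, 0, 0.085], [0, 0, 0, 0, 0, 0, 0.085]])

```text
time: 2.18
position: [0.5337, -0.0393, 0.2812]
orientation: [0.955, -0.144, 0.237, -0.103]
contact_force: [0.4, -1.0, 0.2]
gripper_width: 0.0849
```

Run:
```python
from h import *
np.set_printoptions(precision=4,suppress=True)
s=bot.get_state();print(s["q"],s["position"])
c=calibration("wrist");im=get_image("wrist");np.savez("w1.npz",**c)
cv2.imwrite("pics/w1.png",im);print(c)
a=np.array([-0.4824,-0.1317,0.866]);top=np.array([.5786,-.026,.2018])
print("pred",proj(c,top),proj(c,top-a*.038),"focal px/m",c["intrinsics"][0,0])
R=Ro.from_quat(s["orientation"]);print("cam in tool",R.inv().apply(-c["R"].T@c["t"]-s["position"]))
```

```text
[-0.3594 -0.2886  1.7005  0.3058  1.3041  1.494 ] [ 0.5337 -0.0393  0.2812]
{'intrinsics': array([[344.7197,   0.    , 320.6858],
       [  0.    , 344.7197, 198.8502],
       [  0.    ,   0.    ,   1.    ]]), 'R': array([[-0.2266, -0.9367, -0.2669],
       [-0.952 ,  0.2709, -0.1425],
       [ 0.2058,  0.2219, -0.9531]]), 't': array([0.1584, 0.589 , 0.326 ])}
pred [317.6706 202.2155] [317.9879 187.9009] focal px/m 344.71967327084656
cam in tool [ 0.0766  0.0009 -0.1427]
```

View pics/w1.png

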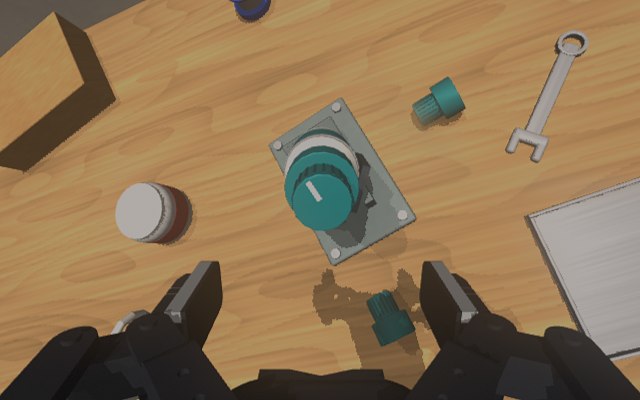

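The wrist view shows the cap's top face at about (322,200), against a prediction of (317.7,202), so the estimate is a few mm off. The plate corners are near (342,97), (415,214), (335,264) and (268,147), and the tray is at lower right. I'll fit these precisely.

Run:
```python
from h import *
np.set_printoptions(precision=4,suppress=True)
im=cv2.imread("pics/w1.png");h=cv2.cvtColor(im,cv2.COLOR_BGR2HSV);c=dict(np.load("w1.npz"))
m=cv2.inRange(h,(80,90,30),(100,255,255))
k,l,st,ce=cv2.connectedComponentsWithStats(m)
i=l[205,340];print(st[i]);v=h[...,2];r=l==i
print("row V at y=212",v[212,285:362].tolist());print("col V at x=335",v[140:236,335].tolist())
s,t=calibration("scene"),calibration("top")
# plate corners, refined by min-area hull of grey plate
P=np.array([plane(c,p,.008) for p in [[342,97],[415,214],[335,264],[268,147]]])
print(P[:,:2],np.linalg.norm(np.diff(P,axis=0),axis=1));d=P[1]-P[0]+P[2]-P[3];print("az",np.arctan2(d[1],d[0]), P.mean(0))
```

```text
[ 285  146   74   85 4177]
row V at y=212 [170, 171, 171, 173, 173, 174, 175, 177, 183, 122, 114, 115, 116, 115, 116, 116, 116, 116, 115, 116, 116, 116, 115, 116, 115, 115, 116, 115, 115, 115, 115, 115, 115, 115, 115, 114, 115, 115, 114, 115, 115, 115, 116, 114, 114, 115, 115, 114, 114, 114, 114, 114, 113, 113, 114, 113, 113, 114, 113, 112, 113, 113, 114, 111, 94, 68, 69, 68, 66, 58, 58, 57, 72, 74, 73, 73, 73]
col V at x=335 [171, 175, 174, 174, 174, 174, 176, 176, 125, 76, 73, 74, 74, 71, 110, 122, 119, 118, 117, 117, 118, 118, 117, 117, 117, 119, 108, 81, 70, 70, 71, 70, 69, 70, 74, 72, 71, 108, 121, 118, 117, 116, 116, 116, 116, 116, 117, 116, 116, 116, 116, 116, 116, 115, 115, 115, 115, 115, 115, 115, 115, 115, 115, 114, 115, 114, 113, 114, 114, 114, 114, 114, 114, 114, 114, 113, 113, 113, 112, 113, 113, 113, 113, 113, 113, 115, 111, 95, 79, 75, 85, 89, 88, 89, 89, 88]
[[ 0.7484 -0.0447]
 [ 0.5719 -0.0928]
 [ 0.5367  0.0179]
 [ 0.7143  0.0727]] [0.1829 0.1162 0.1859]
az -2.8585543018124135 [ 0.6428 -0.0117  0.008 ]
```

```bash
cat >> h.py <<'E'
def face(im,r0,seed):
    """cap top face (bright teal disc): robust circle fit"""
    h=cv2.cvtColor(im,cv2.COLOR_BGR2HSV);m=((cv2.inRange(h,(80,90,98),(100,255,255)))>0).astype(np.uint8)
    m=cv2.morphologyEx(m,cv2.MORPH_CLOSE,np.ones((9,9)));m=cv2.morphologyEx(m,cv2.MORPH_OPEN,cv2.getStructuringElement(2,(21,21)))
    l=cv2.connectedComponents(m)[1];cs,_=cv2.findContours((l==l[seed[1],seed[0]]).astype(np.uint8),0,cv2.CHAIN_APPROX_NONE)
    q=max(cs,key=cv2.contourArea)[:,0].astype(float)
    for _ in range(6):
        x=np.linalg.lstsq(np.c_[2*q,np.ones(len(q))],(q**2).sum(1),rcond=None)[0];r=np.sqrt(x[2]+x[0]**2+x[1]**2)
        e=abs(np.linalg.norm(q-x[:2],axis=1)-r);q=q[e<max(1.,2*np.median(e))] 
    print("face",x[:2].round(2),"r",r.round(2),"pts",len(q));return x[:2]
E
python3 - <<'E'
from h import *
np.set_printoptions(precision=4,suppress=True)
c=dict(np.load("w1.npz"));p=face(cv2.imread("pics/w1.png"),31,(325,212))
s,t=calibration("scene"),calibration("top")
R=[ray(c,p),ray(s,(304.2,185.6)),ray(t,(322.2,182.2))]
print(tri(R),tri(R[1:]),tri(R[:2]),tri([R[0],R[2]]))
d=np.linalg.norm(R[0][0]-tri(R)[0]);print("r expected",344.7*.022/d)
E
```

```text
face [321.16 192.57] r 36.07 pts 75
(array([ 0.5811, -0.0277,  0.2037]), [np.float64(0.004246811784670093), np.float64(0.002782180583824662), np.float64(0.003147666210985427)]) (array([ 0.5786, -0.026 ,  0.2018]), [np.float64(0.0015308142679117875), np.float64(0.001530814267911779)]) (array([ 0.5837, -0.0282,  0.2061]), [np.float64(0.0028576404401511693), np.float64(0.0028576404401511658)]) (array([ 0.5826, -0.0283,  0.1962]), [np.float64(0.0033494880867892237), np.float64(0.0033494880867892666)])
r expected 30.9081672143205
```

The fit picked up the skirt shoulder as well (r=36, expected 31). I'll use radial edges and reject outliers by the known radius.

```bash
cat >> h.py <<'E'
def face(im,c0,r0):
    h=cv2.cvtColor(im,cv2.COLOR_BGR2HSV);g=cv2.GaussianBlur(h[...,2],(3,3),0).astype(float);c=np.array(c0,float);q=[]
    for w in np.linspace(0,2*np.pi,180,endpoint=False):
        rr=np.arange(.78*r0,1.25*r0,.25);x=c[0]+rr*np.cos(w);y=c[1]+rr*np.sin(w)
        v=cv2.remap(g.astype(np.float32),x.astype(np.float32)[None],y.astype(np.float32)[None],cv2.INTER_LINEAR)[0]
        b=abs(np.gradient(v));k=np.argmax(b>2.5)
        if b[k]>2.5:k=k+np.argmax(b[k:k+6]);q.append((x[k],y[k]))
    q=np.array(q);f=lambda X,r:np.linalg.norm(q-X,axis=1)-r
    from scipy.optimize import least_squares
    s=least_squares(lambda p:f(p[:2],p[2]),[*c,r0],loss="cauchy",f_scale=.5).x
    e=abs(f(s[:2],s[2]));print("face",s.round(2),"inliers",(e<1).sum(),"of",len(q));return s[:2]
E
python3 - <<'E'
from h import *
np.set_printoptions(precision=4,suppress=True)
c=dict(np.load("w1.npz"));p=face(cv2.imread("pics/w1.png"),(323,200),31);p=face(cv2.imread("pics/w1.png"),p,31)
s,t=calibration("scene"),calibration("top")
R=[ray(c,p),ray(s,(304.2,185.6)),ray(t,(322.2,182.2))]
print(tri(R),tri(R[1:]),tri(R[:2]),tri([R[0],R[2]]))
E
```

```text
face [321.48 202.26  29.03] inliers 142 of 173
face [321.49 202.2   29.03] inliers 137 of 175
(array([ 0.5783, -0.0268,  0.2009]), [np.float64(0.0017145788833501066), np.float64(0.0024148239166591826), np.float64(0.0007474006559061432)]) (array([ 0.5786, -0.026 ,  0.2018]), [np.float64(0.0015308142679117875), np.float64(0.001530814267911779)]) (array([ 0.5781, -0.0263,  0.2006]), [np.float64(0.002049799703295685), np.float64(0.0020497997032956792)]) (array([ 0.579 , -0.0276,  0.1968]), [np.float64(0.00016367214825587696), np.float64(0.00016367214825586138)])
```

The depth differs slightly between view pairs, but the lateral position agrees to within 1–2 mm. I'll use top = (0.5783, -0.027, 0.2005) and azimuth -2.865, close in to just above the cap, and look again.

Run:
```python
from h import *
a=np.array([-0.4810,-0.1366,0.866]);g=np.array([.5783,-.027,.2005])-a*.019
R0=Ro.from_quat(bot.get_state()["orientation"]);R1=Rz(a,R0,23)
rows(g+a*(.05-.019),R1,10)
```

```text
mm/row [-0.03  0.02  8.11] deg/row [ 0.035 -0.027  2.3  ] n 10
```

Emit:
step_arm(series=[[0, 0, 0.0081, 0.035, -0.027, 2.3, 0.085], [0, 0, 0.0081, 0.035, -0.027, 2.3, 0.085], [0, 0, 0.0081, 0.035, -0.027, 2.3, 0.085], [0, 0, 0.0081, 0.035, -0.027, 2.3, 0.085], [0, 0, 0.0081, 0.035, -0.027, 2.3, 0.085]])

```text
time: 2.65
position: [0.5537, -0.0339, 0.2463]
orientation: [0.936, -0.24, 0.225, -0.128]
contact_force: [-0.0, -0.1, 0.2]
gripper_width: 0.085
```

Emit:
step_arm(series=[[0, 0, 0.0081, 0.035, -0.027, 2.3, 0.085], [0, 0, 0.0081, 0.035, -0.027, 2.3, 0.085], [0, 0, 0.0081, 0.035, -0.027, 2.3, 0.085], [0, 0, 0.0081, 0.035, -0.027, 2.3, 0.085], [0, 0, 0.0081, 0.035, -0.027, 2.3, 0.085]])

```text
time: 3.07
position: [0.5732, -0.0284, 0.2112]
orientation: [0.907, -0.332, 0.21, -0.152]
contact_force: [-0.5, 0.1, -1.1]
gripper_width: 0.085
```

Emit:
step_arm(series=[[0, 0, 0, 0, 0, 0, 0.085], [0, 0, 0, 0, 0, 0, 0.085], [0, 0, 0, 0, 0, 0, 0.085], [0, 0, 0, 0, 0, 0, 0.085], [0, 0, 0, 0, 0, 0, 0.085]])

```text
time: 3.48
position: [0.5735, -0.028, 0.2126]
orientation: [0.908, -0.33, 0.211, -0.152]
contact_force: [1.3, 0.1, 0.3]
gripper_width: 0.0852
```

Run:
```python
from h import *
np.set_printoptions(precision=4,suppress=True)
s=bot.get_state();print(s["q"],s["position"],s["contact_force"])
c=calibration("wrist");im=get_image("wrist");np.savez("w2.npz",**c);cv2.imwrite("pics/w2.png",im)
top=np.array([.5783,-.027,.2005]);print("pred",proj(c,top))
R=Ro.from_quat(s["orientation"]);print("top in tool",R.inv().apply(top-s["position"]), "axis in tool",R.inv().apply([-0.4810,-0.1366,0.866]))
print("err px: tip midpoint axis",proj(c,s["position"]),"top seen at depth",(c["R"]@top+c["t"])[2])
```

```text
[-0.3062 -0.1805  1.7515  0.3088  1.1384  1.8935] [ 0.5735 -0.028   0.2126] [1.3309 0.0802 0.3244]
pred [322.6438 253.6169]
top in tool [-0.0007  0.0017  0.0129] axis in tool [ 0.0013 -0.0015 -1.    ]
err px: tip midpoint axis [319.0136 264.8495] top seen at depth 0.17176100045918052
```

View pics/w2.png

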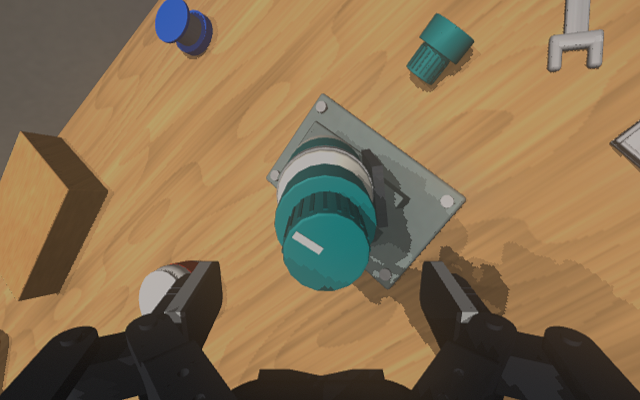

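The top face is at about (327,250) with r≈43, against a prediction of (322.6,253.6). I'll fit it and correct laterally.

Run:
```python
from h import *
np.set_printoptions(precision=4,suppress=True)
c=dict(np.load("w2.npz"));im=cv2.imread("pics/w2.png");p=face(im,(327,250),43);p=face(im,p,43)
c1=dict(np.load("w1.npz"));s,t=calibration("scene"),calibration("top")
R=[ray(c,p),ray(c1,(321.5,202.2)),ray(s,(304.2,185.6)),ray(t,(322.2,182.2))]
for k in ([0,1],[0,2],[0,3],[0,1,2,3]):print(k,tri([R[i] for i in k]))
S=bot.get_state();Q=Ro.from_quat(S["orientation"])
for z in(.196,.1985,.2005):
    X=plane(c,p,z);print(z,X,"in tool",Q.inv().apply(X-S["position"]))
```

```text
face [326.92 252.76  40.79] inliers 78 of 170
face [326.84 252.55  40.64] inliers 78 of 170
[0, 1] (array([ 0.5782, -0.0281,  0.1983]), [np.float64(0.00040554495833643775), np.float64(0.00040554495833613693)])
[0, 2] (array([ 0.5773, -0.0262,  0.199 ]), [np.float64(0.0022450161063390125), np.float64(0.0022450161063390455)])
[0, 3] (array([ 0.5785, -0.0276,  0.1972]), [np.float64(0.0006003718186773857), np.float64(0.0006003718186771943)])
[0, 1, 2, 3] (array([ 0.5781, -0.0272,  0.1999]), [np.float64(0.0016927639975266916), np.float64(0.0011034871093576692), np.float64(0.0030197355938236794), np.float64(0.0006411621626852689)])
0.196 [ 0.5781 -0.0272  0.196 ] in tool [-0.0019  0.0039  0.0165]
0.1985 [ 0.5778 -0.0283  0.1985] in tool [-0.0007  0.0038  0.0141]
0.2005 [ 0.5775 -0.0292  0.2005] in tool [0.0003 0.0038 0.0121]
```

The wrist view, the finger midpoint at x≈320 and the plate's midline all put the cap about 3.5 mm along tool +y. I'll shift there, then go down 49 mm and check the force.

Emit:
step_arm(series=[[0, 0.0035, 0.009, 0, 0, 0, 0.085], [0, 0, 0.01, 0, 0, 0, 0.085], [0, 0, 0.01, 0, 0, 0, 0.085], [0, 0, 0.01, 0, 0, 0, 0.085], [0, 0, 0.01, 0, 0, 0, 0.085]], newtons=25)

```text
time: 3.95
position: [0.5952, -0.0232, 0.1659]
orientation: [0.908, -0.33, 0.209, -0.152]
contact_force: [-0.6, -0.2, 0.5]
gripper_width: 0.0853
```

Emit:
step_arm(series=[[0, 0, 0, 0, 0, 0, 0.085], [0, 0, 0, 0, 0, 0, 0.085], [0, 0, 0, 0, 0, 0, 0.085], [0, 0, 0, 0, 0, 0, 0.085], [0, 0, 0, 0, 0, 0, 0.085]])

```text
time: 4.37
position: [0.5954, -0.0236, 0.1687]
orientation: [0.908, -0.33, 0.211, -0.152]
contact_force: [-0.1, 1.0, 0.6]
gripper_width: 0.0851
```

Run:
```python
from h import *
np.set_printoptions(precision=4,suppress=True)
s=bot.get_state();print(s["q"],s["position"],s["contact_force"],s["ft_torque"])
Q=Ro.from_quat(s["orientation"])
print("top in tool",Q.inv().apply(np.array([.5778,-.0285,.199])-s["position"]))
c=calibration("wrist");im=get_image("wrist");np.savez("w3.npz",**c);cv2.imwrite("pics/w3.png",im)
```

```text
[-0.282  -0.1053  1.7748  0.314   1.0371  1.8855] [ 0.5954 -0.0236  0.1687] [-0.1067  1.015   0.6351] [-0.0853  0.2156 -0.01  ]
top in tool [-0.0005  0.0004 -0.0353]
```

View pics/w3.png

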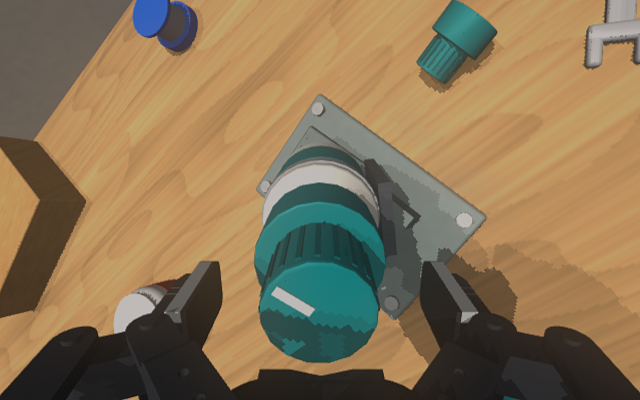

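The face spans x 258–379, so its centre is ≈318.5 against the finger midpoint of ≈320. The cap is centred between the fingers in y. I'll check tool x, using the apparent diameter for depth.

Run:
```python
from h import *
np.set_printoptions(precision=4,suppress=True)
c=dict(np.load("w3.npz"));im=cv2.imread("pics/w3.png");h=cv2.cvtColor(im,cv2.COLOR_BGR2HSV)
m=cv2.inRange(h,(80,90,30),(100,255,255))
k,l,st,ce=cv2.connectedComponentsWithStats(m);M=l==l[330,320]
for y in(300,310,320,330,340,350):
    x=np.where(M[y])[0];print(y,x.min(),x.max(),(x.min()+x.max())/2)
q=np.array([(f(np.where(M[y])[0]),y) for y in range(316,358) for f in(np.min,np.max)]+[(x,np.where(M[:,x])[0].max()) for x in range(285,352)],np.float32)
e=cv2.fitEllipse(q);print(e)
S=bot.get_state();Q=Ro.from_quat(S["orientation"])
o,d=ray(c,e[0]);o=Q.inv().apply(o-S["position"]);d=Q.inv().apply(d)
for z in(-.031,-.034,-.037,-.04):
    X=o+d*(z-o[2])/d[2];W=Q.apply(X)+S["position"];print(z,X,W,"depth",(c["R"]@W+c["t"])[2])
print("depth from dia",344.7*.044/max(e[1]))
```

```text
300 261 377 319.0
310 260 379 319.5
320 261 377 319.0
330 265 373 319.0
340 271 367 319.0
350 282 356 319.0
((319.06781005859375, 311.7240905761719), (99.6214370727539, 116.73375701904297), 89.76377868652344)
-0.031 [-0.0031  0.0001 -0.031 ] [ 0.5782 -0.026   0.1946] depth 0.13066601691134616
-0.034 [-0.0009  0.0002 -0.034 ] [ 0.5782 -0.0278  0.1978] depth 0.1271580282639226
-0.037 [ 0.0012  0.0002 -0.037 ] [ 0.5783 -0.0297  0.201 ] depth 0.12365003961649901
-0.04 [ 0.0034  0.0002 -0.04  ] [ 0.5783 -0.0315  0.2042] depth 0.1201420509690754
depth from dia 0.12992642734462675
```

Laterally it is within about 1 mm. I'll go 3.5 mm deeper, nudge x by -0.5 mm and close gently at 25 N.

Emit:
step_arm(series=[[-0.0005, 0, 0.0035, 0, 0, 0, 0.085], [0, 0, 0, 0, 0, 0, 0.06], [0, 0, 0, 0, 0, 0, 0.05], [0, 0, 0, 0, 0, 0, 0.035], [0, 0, 0, 0, 0, 0, 0.035]], newtons=25)

```text
time: 4.83
position: [0.5972, -0.0229, 0.1671]
orientation: [0.907, -0.33, 0.211, -0.152]
contact_force: [-0.8, -0.5, 0.3]
gripper_width: 0.0433
```

Emit:
step_arm(series=[[0, 0, 0, 0, 0, 0, 0.035], [0, 0, 0, 0, 0, 0, 0.035], [0, 0, 0, 0, 0, 0, 0.035], [0, 0, 0, 0, 0, 0, 0.035], [0, 0, 0, 0, 0, 0, 0.035]])

```text
time: 5.25
position: [0.5972, -0.0229, 0.167]
orientation: [0.907, -0.33, 0.212, -0.152]
contact_force: [-3.3, -0.3, 5.5]
gripper_width: 0.0433
```

It is gripped at 43.3 mm with low force. I'll start unscrewing at -7°/row, backing off 0.175 mm/row.

Emit:
step_arm(series=[[0, 0, -0.000175, 0, 0, -7, 0.035], [0, 0, -0.000175, 0, 0, -7, 0.035], [0, 0, -0.000175, 0, 0, -7, 0.035], [0, 0, -0.000175, 0, 0, -7, 0.035], [0, 0, -0.000175, 0, 0, -7, 0.035]])

```text
time: 5.67
position: [0.5961, -0.0231, 0.1664]
orientation: [0.965, -0.039, 0.247, -0.081]
contact_force: [-2.1, -0.5, 3.0]
gripper_width: 0.0433
```

Run:
```python
from h import *
np.set_printoptions(precision=3,suppress=True)
s=bot.get_state();Q=Ro.from_quat(s["orientation"]).inv();print(s["q"],Q.apply(s["contact_force"]),Q.apply(s["ft_torque"]))
```

```text
[-0.28  -0.102  1.777  0.314  1.032  1.269] [-0.418 -0.004 -3.675] [-0.163 -0.287  0.042]
```

Emit:
step_arm(series=[[0, 0, -0.000175, 0, 0, -7, 0.035], [0, 0, -0.000175, 0, 0, -7, 0.035], [0, 0, -0.000175, 0, 0, -7, 0.035], [0, 0, -0.000175, 0, 0, -7, 0.035], [0, 0, -0.000175, 0, 0, -7, 0.035]])

```text
time: 6.08
position: [0.5958, -0.0234, 0.1669]
orientation: [0.932, 0.253, 0.26, -0.003]
contact_force: [-1.0, -0.7, 2.2]
gripper_width: 0.0433
```

Emit:
step_arm(series=[[0, 0, -0.000175, 0, 0, -7, 0.035], [0, 0, -0.000175, 0, 0, -7, 0.035], [0, 0, -0.000175, 0, 0, -7, 0.035], [0, 0, -0.000175, 0, 0, -7, 0.035], [0, 0, -0.000175, 0, 0, -7, 0.035]])

```text
time: 6.5
position: [0.5955, -0.0236, 0.1678]
orientation: [0.813, 0.521, 0.248, 0.076]
contact_force: [-1.7, -1.1, 2.1]
gripper_width: 0.0431
```

Run:
```python
from h import *
np.set_printoptions(precision=3,suppress=True)
s=bot.get_state();Q=Ro.from_quat(s["orientation"]).inv();print(s["q"],s["position"],Q.apply(s["contact_force"]),Q.apply(s["ft_torque"]))
```

```text
[-0.281 -0.105  1.776  0.313  1.035  0.048] [ 0.595 -0.024  0.168] [-0.903 -0.06  -2.739] [ 0.126 -0.333  0.126]
```

Forces stay low. I'll finish the first stroke at 210° in total.

Emit:
step_arm(series=[[0, 0, -0.000175, 0, 0, -7, 0.035], [0, 0, -0.000175, 0, 0, -7, 0.035], [0, 0, -0.000175, 0, 0, -7, 0.035], [0, 0, -0.000175, 0, 0, -7, 0.035], [0, 0, -0.000175, 0, 0, -7, 0.035]])

```text
time: 6.92
position: [0.5952, -0.0238, 0.1686]
orientation: [0.618, 0.742, 0.214, 0.147]
contact_force: [-0.9, -1.7, 1.8]
gripper_width: 0.0435
```

Emit:
step_arm(series=[[0, 0, -0.000175, 0, 0, -7, 0.035], [0, 0, -0.000175, 0, 0, -7, 0.035], [0, 0, -0.000175, 0, 0, -7, 0.035], [0, 0, -0.000175, 0, 0, -7, 0.035], [0, 0, -0.000175, 0, 0, -7, 0.035]])

```text
time: 7.33
position: [0.5948, -0.0239, 0.1694]
orientation: [0.367, 0.893, 0.16, 0.205]
contact_force: [-0.6, -0.8, 1.0]
gripper_width: 0.0434
```

Emit:
step_arm(series=[[0, 0, -0.000175, 0, 0, -7, 0.035], [0, 0, -0.000175, 0, 0, -7, 0.035], [0, 0, -0.000175, 0, 0, -7, 0.035], [0, 0, -0.000175, 0, 0, -7, 0.035], [0, 0, -0.000175, 0, 0, -7, 0.035]])

```text
time: 7.75
position: [0.5944, -0.024, 0.1702]
orientation: [0.081, 0.962, 0.091, 0.243]
contact_force: [-0.2, -1.4, 0.2]
gripper_width: 0.0434
```

Run:
```python
from h import *
np.set_printoptions(precision=4,suppress=True)
s=bot.get_state();Q=Ro.from_quat(s["orientation"]).inv();print(s["q"],s["position"],Q.apply(s["contact_force"]),Q.apply(s["ft_torque"]))
get_image("wrist")
im=get_image("wrist");cv2.imwrite("pics/w4.png",im)
```

```text
[-0.2829 -0.1089  1.7752  0.3133  1.0396 -1.7849] [ 0.5944 -0.024   0.1702] [-0.2165 -1.3074 -0.4137] [ 0.3703 -0.0632  0.0831]
```

View pics/w4.png

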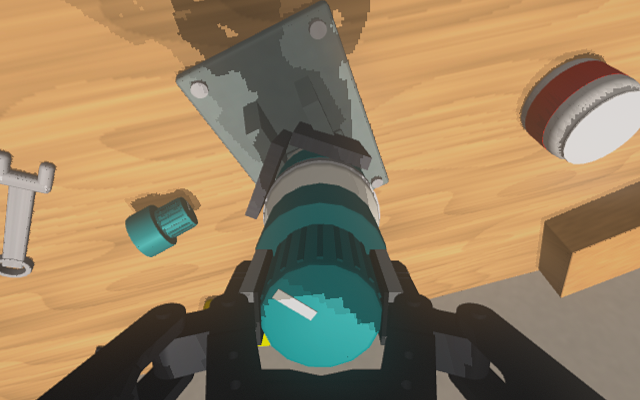

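The white mark sits where it was before relative to the gripper, so the cap turned with it, through 210°. I'll release, rewind 210° and regrip.

Emit:
step_arm(series=[[0, 0, 0, 0, 0, 0, 0.065], [0, 0, 0, 0, 0, 0, 0.065], [0, 0, 0, 0, 0, 0, 0.065], [0, 0, 0, 0, 0, 7, 0.065], [0, 0, 0, 0, 0, 7, 0.065]])

```text
time: 8.27
position: [0.5937, -0.0233, 0.1687]
orientation: [0.204, 0.944, 0.122, 0.228]
contact_force: [0.3, 1.1, 0.7]
gripper_width: 0.065
```

Emit:
step_arm(series=[[0, 0, 0, 0, 0, 7, 0.065], [0, 0, 0, 0, 0, 7, 0.065], [0, 0, 0, 0, 0, 7, 0.065], [0, 0, 0, 0, 0, 7, 0.065], [0, 0, 0, 0, 0, 7, 0.065]])

```text
time: 8.68
position: [0.5937, -0.0233, 0.1687]
orientation: [0.478, 0.839, 0.185, 0.181]
contact_force: [0.3, -0.1, 0.3]
gripper_width: 0.0655
```

Emit:
step_arm(series=[[0, 0, 0, 0, 0, 7, 0.065], [0, 0, 0, 0, 0, 7, 0.065], [0, 0, 0, 0, 0, 7, 0.065], [0, 0, 0, 0, 0, 7, 0.065], [0, 0, 0, 0, 0, 7, 0.065]])

```text
time: 9.1
position: [0.5937, -0.0233, 0.1687]
orientation: [0.709, 0.656, 0.231, 0.117]
contact_force: [-0.0, -0.1, -0.0]
gripper_width: 0.0651
```

Emit:
step_arm(series=[[0, 0, 0, 0, 0, 7, 0.065], [0, 0, 0, 0, 0, 7, 0.065], [0, 0, 0, 0, 0, 7, 0.065], [0, 0, 0, 0, 0, 7, 0.065], [0, 0, 0, 0, 0, 7, 0.065]])

```text
time: 9.52
position: [0.5937, -0.0233, 0.1687]
orientation: [0.873, 0.413, 0.255, 0.042]
contact_force: [-0.2, -0.7, -0.1]
gripper_width: 0.065
```

Emit:
step_arm(series=[[0, 0, 0, 0, 0, 7, 0.065], [0, 0, 0, 0, 0, 7, 0.065], [0, 0, 0, 0, 0, 7, 0.065], [0, 0, 0, 0, 0, 7, 0.065], [0, 0, 0, 0, 0, 7, 0.065]])

```text
time: 9.93
position: [0.5937, -0.0233, 0.1688]
orientation: [0.957, 0.131, 0.256, -0.037]
contact_force: [-0.9, 0.3, 0.4]
gripper_width: 0.065
```

Emit:
step_arm(series=[[0, 0, 0, 0, 0, 7, 0.065], [0, 0, 0, 0, 0, 7, 0.065], [0, 0, 0, 0, 0, 7, 0.065], [0, 0, 0, 0, 0, 7, 0.065], [0, 0, 0, 0, 0, 7, 0.065]])

```text
time: 10.35
position: [0.5937, -0.0233, 0.1687]
orientation: [0.952, -0.163, 0.233, -0.112]
contact_force: [-0.5, 1.0, -0.3]
gripper_width: 0.0651
```

Emit:
step_arm(series=[[0, 0, 0, 0, 0, 7, 0.065], [0, 0, 0, 0, 0, 7, 0.065], [0, 0, 0, 0, 0, 7, 0.065], [0, 0, 0, 0, 0, 0, 0.065], [0, 0, 0, 0, 0, 0, 0.065]])

```text
time: 10.77
position: [0.5937, -0.0233, 0.1689]
orientation: [0.908, -0.329, 0.21, -0.152]
contact_force: [-0.4, -0.0, 0.3]
gripper_width: 0.065
```

Run:
```python
from h import *
np.set_printoptions(precision=4,suppress=True)
s=bot.get_state();Q=Ro.from_quat(s["orientation"]).inv();print(s["q"],s["position"],Q.inv().apply([0,0,-1]),Q.apply(s["contact_force"]),Q.apply(s["ft_torque"]))
```

```text
[-0.2824 -0.1082  1.7765  0.3137  1.0404  1.8837] [ 0.5937 -0.0233  0.1689] [-0.4809 -0.1376  0.8659] [-0.2077  0.1506 -0.4483] [-0.2105 -0.1522 -0.015 ]
```

Emit:
step_arm(series=[[0, 0, -0.0005, 0, 0, 0, 0.035], [0, 0, 0, 0, 0, 0, 0.035], [0, 0, 0, 0, 0, 0, 0.035], [0, 0, 0, 0, 0, 0, 0.035], [0, 0, 0, 0, 0, 0, 0.035]])

```text
time: 11.18
position: [0.5939, -0.0234, 0.1701]
orientation: [0.908, -0.33, 0.21, -0.152]
contact_force: [-0.5, 0.8, 0.5]
gripper_width: 0.0434
```

Emit:
step_arm(series=[[0, 0, -0.000175, 0, 0, -7, 0.035], [0, 0, -0.000175, 0, 0, -7, 0.035], [0, 0, -0.000175, 0, 0, -7, 0.035], [0, 0, -0.000175, 0, 0, -7, 0.035], [0, 0, -0.000175, 0, 0, -7, 0.035]])

```text
time: 11.6
position: [0.5932, -0.0239, 0.1705]
orientation: [0.965, -0.039, 0.246, -0.081]
contact_force: [-1.8, -0.5, 1.4]
gripper_width: 0.0436
```

Emit:
step_arm(series=[[0, 0, -0.000175, 0, 0, -7, 0.035], [0, 0, -0.000175, 0, 0, -7, 0.035], [0, 0, -0.000175, 0, 0, -7, 0.035], [0, 0, -0.000175, 0, 0, -7, 0.035], [0, 0, -0.000175, 0, 0, -7, 0.035]])

```text
time: 12.02
position: [0.5928, -0.0243, 0.1713]
orientation: [0.932, 0.253, 0.259, -0.003]
contact_force: [-0.5, -2.0, 0.5]
gripper_width: 0.0435
```

Emit:
step_arm(series=[[0, 0, -0.000175, 0, 0, -7, 0.035], [0, 0, -0.000175, 0, 0, -7, 0.035], [0, 0, -0.000175, 0, 0, -7, 0.035], [0, 0, -0.000175, 0, 0, -7, 0.035], [0, 0, -0.000175, 0, 0, -7, 0.035]])

```text
time: 12.43
position: [0.5926, -0.0245, 0.1721]
orientation: [0.813, 0.522, 0.248, 0.076]
contact_force: [0.3, -2.2, 1.8]
gripper_width: 0.0436
```

Emit:
step_arm(series=[[0, 0, -0.000175, 0, 0, -7, 0.035], [0, 0, -0.000175, 0, 0, -7, 0.035], [0, 0, -0.000175, 0, 0, -7, 0.035], [0, 0, -0.000175, 0, 0, -7, 0.035], [0, 0, -0.000175, 0, 0, -7, 0.035]])

```text
time: 12.85
position: [0.5925, -0.0247, 0.1732]
orientation: [0.618, 0.742, 0.214, 0.147]
contact_force: [0.4, -1.6, 1.4]
gripper_width: 0.0433
```

Emit:
step_arm(series=[[0, 0, -0.000175, 0, 0, -7, 0.035], [0, 0, -0.000175, 0, 0, -7, 0.035], [0, 0, -0.000175, 0, 0, -7, 0.035], [0, 0, -0.000175, 0, 0, -7, 0.035], [0, 0, -0.000175, 0, 0, -7, 0.035]])

```text
time: 13.27
position: [0.5923, -0.0247, 0.1742]
orientation: [0.367, 0.893, 0.16, 0.205]
contact_force: [1.5, -0.6, -0.1]
gripper_width: 0.0434
```

Emit:
step_arm(series=[[0, 0, -0.000175, 0, 0, -7, 0.035], [0, 0, -0.000175, 0, 0, -7, 0.035], [0, 0, -0.000175, 0, 0, -7, 0.035], [0, 0, -0.000175, 0, 0, -7, 0.035], [0, 0, -0.000175, 0, 0, -7, 0.035]])

```text
time: 13.68
position: [0.5921, -0.0246, 0.1751]
orientation: [0.081, 0.962, 0.091, 0.244]
contact_force: [2.1, 0.8, 1.2]
gripper_width: 0.043
```

Run:
```python
from h import *
np.set_printoptions(precision=4,suppress=True)
s=bot.get_state();Q=Ro.from_quat(s["orientation"]).inv();print(s["q"],s["position"],Q.apply(s["contact_force"]),Q.apply(s["ft_torque"]))
im=get_image("wrist");cv2.imwrite("pics/w5.png",im)
h=cv2.cvtColor(im,cv2.COLOR_BGR2HSV)
for n in("w4","w5"):
    i=cv2.imread(f"pics/{n}.png");m=(cv2.cvtColor(i,cv2.COLOR_BGR2HSV)[270:360,255:390,1]<60)&(i[270:360,255:390].min(2)>140)
    k,l,st,ce=cv2.connectedComponentsWithStats(m.astype(np.uint8));print(n,[(st[j][:5].tolist(),ce[j].round(1)) for j in range(1,k) if st[j][4]>30])
```

```text
[-0.2862 -0.1179  1.7735  0.3135  1.0501 -1.7852] [ 0.5921 -0.0246  0.1751] [-2.2605  1.2491  0.098 ] [ 0.0217 -0.1647  0.0338]
w4 [([18, 19, 44, 32, 478], array([39.5, 34.6]))]
w5 [([74, 45, 46, 14, 367], array([92.6, 51.8]))]
```

420° is done and forces are low. I'll rewind for the third stroke.

Emit:
step_arm(series=[[0, 0, 0, 0, 0, 0, 0.065], [0, 0, 0, 0, 0, 0, 0.065], [0, 0, 0, 0, 0, 0, 0.065], [0, 0, 0, 0, 0, 7, 0.065], [0, 0, 0, 0, 0, 7, 0.065]])

```text
time: 14.15
position: [0.5908, -0.0242, 0.1737]
orientation: [0.204, 0.944, 0.122, 0.228]
contact_force: [-0.8, 0.7, -0.0]
gripper_width: 0.0652
```

Emit:
step_arm(series=[[0, 0, 0, 0, 0, 7, 0.065], [0, 0, 0, 0, 0, 7, 0.065], [0, 0, 0, 0, 0, 7, 0.065], [0, 0, 0, 0, 0, 7, 0.065], [0, 0, 0, 0, 0, 7, 0.065]])

```text
time: 14.57
position: [0.5908, -0.0242, 0.1737]
orientation: [0.479, 0.839, 0.185, 0.181]
contact_force: [1.4, -1.0, 0.0]
gripper_width: 0.0651
```

Emit:
step_arm(series=[[0, 0, 0, 0, 0, 7, 0.065], [0, 0, 0, 0, 0, 7, 0.065], [0, 0, 0, 0, 0, 7, 0.065], [0, 0, 0, 0, 0, 7, 0.065], [0, 0, 0, 0, 0, 7, 0.065]])

```text
time: 14.98
position: [0.5908, -0.0242, 0.1737]
orientation: [0.709, 0.656, 0.231, 0.117]
contact_force: [-0.9, -0.1, -0.1]
gripper_width: 0.0652
```

Emit:
step_arm(series=[[0, 0, 0, 0, 0, 7, 0.065], [0, 0, 0, 0, 0, 7, 0.065], [0, 0, 0, 0, 0, 7, 0.065], [0, 0, 0, 0, 0, 7, 0.065], [0, 0, 0, 0, 0, 7, 0.065]])

```text
time: 15.4
position: [0.5908, -0.0242, 0.1737]
orientation: [0.873, 0.413, 0.255, 0.042]
contact_force: [-0.1, -0.3, 0.4]
gripper_width: 0.065
```

Emit:
step_arm(series=[[0, 0, 0, 0, 0, 7, 0.065], [0, 0, 0, 0, 0, 7, 0.065], [0, 0, 0, 0, 0, 7, 0.065], [0, 0, 0, 0, 0, 7, 0.065], [0, 0, 0, 0, 0, 7, 0.065]])

```text
time: 15.82
position: [0.5908, -0.0242, 0.1737]
orientation: [0.957, 0.131, 0.256, -0.037]
contact_force: [-0.0, -0.4, -0.3]
gripper_width: 0.0649
```

Emit:
step_arm(series=[[0, 0, 0, 0, 0, 7, 0.065], [0, 0, 0, 0, 0, 7, 0.065], [0, 0, 0, 0, 0, 7, 0.065], [0, 0, 0, 0, 0, 7, 0.065], [0, 0, 0, 0, 0, 7, 0.065]])

```text
time: 16.23
position: [0.5908, -0.0242, 0.1737]
orientation: [0.952, -0.163, 0.233, -0.112]
contact_force: [-0.7, 0.1, 0.2]
gripper_width: 0.0651
```

Emit:
step_arm(series=[[0, 0, 0, 0, 0, 7, 0.065], [0, 0, 0, 0, 0, 7, 0.065], [0, 0, 0, 0, 0, 7, 0.065], [0, 0, 0, 0, 0, 0, 0.065], [0, 0, 0, 0, 0, 0, 0.065]])

```text
time: 16.65
position: [0.5909, -0.0242, 0.1738]
orientation: [0.908, -0.329, 0.21, -0.152]
contact_force: [0.6, 0.2, -0.0]
gripper_width: 0.0652
```

Emit:
step_arm(series=[[0, 0, -0.0005, 0, 0, 0, 0.035], [0, 0, 0, 0, 0, 0, 0.035], [0, 0, 0, 0, 0, 0, 0.035], [0, 0, 0, 0, 0, 0, 0.035], [0, 0, 0, 0, 0, 0, 0.035]])

```text
time: 17.07
position: [0.5909, -0.0242, 0.1748]
orientation: [0.908, -0.33, 0.21, -0.152]
contact_force: [-0.6, 0.4, 0.4]
gripper_width: 0.0432
```

Run:
```python
from h import *
np.set_printoptions(precision=4,suppress=True)
s=bot.get_state();Q=Ro.from_quat(s["orientation"]).inv();print(s["q"],s["position"],Q.apply(s["contact_force"]),Q.apply(s["ft_torque"]))
```

```text
[-0.2862 -0.1189  1.7742  0.3134  1.0532  1.8858] [ 0.5909 -0.0242  0.1748] [-0.5433 -0.1132 -0.5812] [-0.0878 -0.177  -0.0037]
```

Emit:
step_arm(series=[[0, 0, -0.000175, 0, 0, -7, 0.035], [0, 0, -0.000175, 0, 0, -7, 0.035], [0, 0, -0.000175, 0, 0, -7, 0.035], [0, 0, -0.000175, 0, 0, -7, 0.035], [0, 0, -0.000175, 0, 0, -7, 0.035]], newtons=30)

```text
time: 17.48
position: [0.5905, -0.0246, 0.1755]
orientation: [0.965, -0.039, 0.246, -0.081]
contact_force: [-1.4, -0.2, -0.3]
gripper_width: 0.0434
```

Emit:
step_arm(series=[[0, 0, -0.000175, 0, 0, -7, 0.035], [0, 0, -0.000175, 0, 0, -7, 0.035], [0, 0, -0.000175, 0, 0, -7, 0.035], [0, 0, -0.000175, 0, 0, -7, 0.035], [0, 0, -0.000175, 0, 0, -7, 0.035]])

```text
time: 17.9
position: [0.5902, -0.0251, 0.1763]
orientation: [0.932, 0.253, 0.259, -0.003]
contact_force: [-0.4, -1.5, 1.2]
gripper_width: 0.0435
```

Emit:
step_arm(series=[[0, 0, -0.000175, 0, 0, -7, 0.035], [0, 0, -0.000175, 0, 0, -7, 0.035], [0, 0, -0.000175, 0, 0, -7, 0.035], [0, 0, -0.000175, 0, 0, -7, 0.035], [0, 0, -0.000175, 0, 0, -7, 0.035]])

```text
time: 18.32
position: [0.5901, -0.0254, 0.1773]
orientation: [0.813, 0.521, 0.248, 0.076]
contact_force: [0.8, -1.2, 1.2]
gripper_width: 0.0437
```

Emit:
step_arm(series=[[0, 0, -0.000175, 0, 0, -7, 0.035], [0, 0, -0.000175, 0, 0, -7, 0.035], [0, 0, -0.000175, 0, 0, -7, 0.035], [0, 0, -0.000175, 0, 0, -7, 0.035], [0, 0, -0.000175, 0, 0, -7, 0.035]])

```text
time: 18.73
position: [0.59, -0.0255, 0.1783]
orientation: [0.618, 0.742, 0.214, 0.147]
contact_force: [1.9, 0.1, 0.8]
gripper_width: 0.0433
```

Emit:
step_arm(series=[[0, 0, -0.000175, 0, 0, -7, 0.035], [0, 0, -0.000175, 0, 0, -7, 0.035], [0, 0, -0.000175, 0, 0, -7, 0.035], [0, 0, -0.000175, 0, 0, -7, 0.035], [0, 0, -0.000175, 0, 0, -7, 0.035]])

```text
time: 19.15
position: [0.5897, -0.0255, 0.1792]
orientation: [0.367, 0.893, 0.16, 0.205]
contact_force: [2.0, -0.7, 0.5]
gripper_width: 0.0437
```

Emit:
step_arm(series=[[0, 0, -0.000175, 0, 0, -7, 0.035], [0, 0, -0.000175, 0, 0, -7, 0.035], [0, 0, -0.000175, 0, 0, -7, 0.035], [0, 0, -0.000175, 0, 0, -7, 0.035], [0, 0, -0.000175, 0, 0, -7, 0.035]])

```text
time: 19.57
position: [0.5894, -0.0255, 0.1801]
orientation: [0.081, 0.962, 0.091, 0.244]
contact_force: [2.1, 0.1, 0.3]
gripper_width: 0.0437
```

Run:
```python
from h import *
np.set_printoptions(precision=4,suppress=True)
s=bot.get_state();Q=Ro.from_quat(s["orientation"]).inv();print(s["q"],s["position"],Q.apply(s["contact_force"]),Q.apply(s["ft_torque"]))
im=get_image("wrist");cv2.imwrite("pics/w6.png",im)
i=im;m=(cv2.cvtColor(i,cv2.COLOR_BGR2HSV)[270:360,255:390,1]<60)&(i[270:360,255:390].min(2)>140)
k,l,st,ce=cv2.connectedComponentsWithStats(m.astype(np.uint8));print([(st[j][:5].tolist(),ce[j].round(1)) for j in range(1,k) if st[j][4]>30])
```

```text
[-0.2897 -0.1273  1.7717  0.3132  1.0617 -1.7851] [ 0.5894 -0.0255  0.1801] [-1.9781  0.4068  0.7686] [ 0.0014 -0.2614  0.0367]
[([16, 49, 45, 24, 443], array([37.9, 60.3]))]
```

630° has been turned. I'll add 14° for margin and lift slowly along the axis, watching the force.

Emit:
step_arm(series=[[0, 0, -0.000175, 0, 0, -7, 0.035], [0, 0, -0.000175, 0, 0, -7, 0.035], [0, 0, -0.001, 0, 0, 0, 0.035], [0, 0, -0.001, 0, 0, 0, 0.035], [0, 0, -0.001, 0, 0, 0, 0.035]])

```text
time: 20.03
position: [0.5875, -0.0254, 0.1825]
orientation: [-0.031, 0.965, 0.063, 0.252]
contact_force: [5.3, 0.7, -0.9]
gripper_width: 0.0431
```

Emit:
step_arm(series=[[0, 0, -0.001, 0, 0, 0, 0.035], [0, 0, -0.001, 0, 0, 0, 0.035], [0, 0, -0.001, 0, 0, 0, 0.035], [0, 0, 0, 0, 0, 0, 0.035], [0, 0, 0, 0, 0, 0, 0.035]])

```text
time: 20.45
position: [0.5853, -0.026, 0.185]
orientation: [-0.033, 0.965, 0.062, 0.252]
contact_force: [2.3, 0.5, 1.1]
gripper_width: 0.0433
```

The lift moves freely (2–3 N), so the thread has let go. I'll lift clear along the axis.

Emit:
step_arm(series=[[0, 0, -0.003, 0, 0, 0, 0.035], [0, 0, -0.003, 0, 0, 0, 0.035], [0, 0, -0.003, 0, 0, 0, 0.035], [0, 0, -0.003, 0, 0, 0, 0.035], [0, 0, -0.003, 0, 0, 0, 0.035]])

```text
time: 20.87
position: [0.5775, -0.028, 0.1974]
orientation: [-0.034, 0.965, 0.062, 0.251]
contact_force: [0.1, -0.3, -0.6]
gripper_width: 0.0434
```

Emit:
step_arm(series=[[0, 0, -0.006, 0, 0, 0, 0.035], [0, 0, -0.008, 0, 0, 0, 0.035], [0, 0, -0.01, 0, 0, 0, 0.035], [0, 0, -0.01, 0, 0, 0, 0.035], [0, 0, -0.01, 0, 0, 0, 0.035]])

```text
time: 21.28
position: [0.5565, -0.0342, 0.2372]
orientation: [-0.034, 0.965, 0.062, 0.252]
contact_force: [-0.5, 0.4, -0.8]
gripper_width: 0.0434
```

Emit:
step_arm(series=[[0, 0, -0.01, 0, 0, 0, 0.035], [0, 0, -0.008, 0, 0, 0, 0.035], [0, 0, 0, 0, 0, 0, 0.035], [0, 0, 0, 0, 0, 0, 0.035], [0, 0, 0, 0, 0, 0, 0.035]])

```text
time: 21.7
position: [0.548, -0.0364, 0.2509]
orientation: [-0.034, 0.965, 0.062, 0.251]
contact_force: [-0.4, -0.1, -0.9]
gripper_width: 0.0436
```

Run:
```python
from h import *
np.set_printoptions(precision=4,suppress=True)
s=bot.get_state();print(s["q"],s["position"],s["contact_force"])
c=calibration("wrist");np.savez("w7.npz",**c);w=get_image("wrist");cv2.imwrite("pics/w7.png",w);a=get_image("scene");cv2.imwrite("pics/scene7.png",a)
o=np.hstack([cv2.resize(w,None,fx=.625,fy=.625),cv2.resize(a[80:330,150:400],None,fx=1.6,fy=1.6)[:400]]);o=np.hstack([cv2.copyMakeBorder(cv2.resize(w,None,fx=.625,fy=.625),0,150,0,0,0),cv2.resize(a[80:330,160:410],(400,400))])
cv2.imwrite("pics/c7.png",o);print(o.shape)
```

```text
[-0.346  -0.2491  1.7304  0.3146  1.2379 -2.0264] [ 0.548  -0.0364  0.2509] [-0.3686 -0.0657 -0.8978]Traceback (most recent call last):
  File "<stdin>", line 5, in <module>
    return _nx.concatenate(arrs, 1, dtype=dtype, casting=casting)
           ~~~~~~~~~~~~~~~^^^^^^^^^^^^^^^^^^^^^^^^^^^^^^^^^^^^^^^
ValueError: all the input array dimensions except for the concatenation axis must match exactly, but along dimension 0, the array at index 0 has size 250 and the array at index 1 has size 400
```

The force reads -0.9 N in z, which is just the cap's weight: the cap is held, off the neck and about 80 mm up. The crop script only had a shape slip, so I'll view later over the tray. Next I plan the move above the tray.

Run:
```python
from h import *
np.set_printoptions(precision=3,suppress=True)
R0=Ro.from_quat(bot.get_state()["orientation"]);R1=Rz(np.array([0,0,1.]),R0,60)
print(rows([.470,-.294,.12],R1,20)[::4])
```

```text
mm/row [ -0.45 -14.87   5.39] deg/row [1.049 1.165 2.929] n 20
[[ 0.548 -0.036  0.25 ]
 [ 0.56  -0.093  0.225]
 [ 0.558 -0.15   0.198]
 [ 0.542 -0.204  0.17 ]
 [ 0.512 -0.253  0.144]
 [ 0.47  -0.294  0.12 ]]
```

Emit:
step_arm(series=[[-0.00045, -0.01487, 0.00539, 1.049, 1.165, 2.929, 0.035], [-0.00045, -0.01487, 0.00539, 1.049, 1.165, 2.929, 0.035], [-0.00045, -0.01487, 0.00539, 1.049, 1.165, 2.929, 0.035], [-0.00045, -0.01487, 0.00539, 1.049, 1.165, 2.929, 0.035], [-0.00045, -0.01487, 0.00539, 1.049, 1.165, 2.929, 0.035]])

```text
time: 22.22
position: [0.5616, -0.1078, 0.2185]
orientation: [0.099, 0.975, 0.048, 0.193]
contact_force: [0.3, -0.1, -1.7]
gripper_width: 0.043
```

Emit:
step_arm(series=[[-0.00045, -0.01487, 0.00539, 1.049, 1.165, 2.929, 0.035], [-0.00045, -0.01487, 0.00539, 1.049, 1.165, 2.929, 0.035], [-0.00045, -0.01487, 0.00539, 1.049, 1.165, 2.929, 0.035], [-0.00045, -0.01487, 0.00539, 1.049, 1.165, 2.929, 0.035], [-0.00045, -0.01487, 0.00539, 1.049, 1.165, 2.929, 0.035]])

```text
time: 22.63
position: [0.5521, -0.1782, 0.184]
orientation: [0.228, 0.964, 0.033, 0.13]
contact_force: [0.3, -0.5, -1.5]
gripper_width: 0.0434
```

Emit:
step_arm(series=[[-0.00045, -0.01487, 0.00539, 1.049, 1.165, 2.929, 0.035], [-0.00045, -0.01487, 0.00539, 1.049, 1.165, 2.929, 0.035], [-0.00045, -0.01487, 0.00539, 1.049, 1.165, 2.929, 0.035], [-0.00045, -0.01487, 0.00539, 1.049, 1.165, 2.929, 0.035], [-0.00045, -0.01487, 0.00539, 1.049, 1.165, 2.929, 0.035]])

```text
time: 23.05
position: [0.5207, -0.2422, 0.1502]
orientation: [0.353, 0.933, 0.017, 0.066]
contact_force: [-0.5, -0.1, -1.3]
gripper_width: 0.0433
```

Emit:
step_arm(series=[[-0.00045, -0.01487, 0.00539, 1.049, 1.165, 2.929, 0.035], [-0.00045, -0.01487, 0.00539, 1.049, 1.165, 2.929, 0.035], [-0.00045, -0.01487, 0.00539, 1.049, 1.165, 2.929, 0.035], [-0.00045, -0.01487, 0.00539, 1.049, 1.165, 2.929, 0.035], [-0.00045, -0.01487, 0.00539, 1.049, 1.165, 2.929, 0.035]])

```text
time: 23.47
position: [0.4702, -0.2945, 0.1199]
orientation: [0.47, 0.882, 0.0, -0.0]
contact_force: [-0.1, 0.7, -0.5]
gripper_width: 0.0435
```

Emit:
step_arm(series=[[0, 0, 0, 0, 0, 0, 0.035], [0, 0, 0, 0, 0, 0, 0.035], [0, 0, 0, 0, 0, 0, 0.035], [0, 0, 0, 0, 0, 0, 0.035], [0, 0, 0, 0, 0, 0, 0.035]])

```text
time: 23.88
position: [0.4711, -0.2938, 0.1216]
orientation: [0.469, 0.883, 0.0, 0.002]
contact_force: [0.9, -0.9, -1.7]
gripper_width: 0.0435
```

Run:
```python
from h import *
np.set_printoptions(precision=4,suppress=True)
s=bot.get_state();Q=Ro.from_quat(s["orientation"]);print(s["q"],s["position"],s["contact_force"],Q.apply([0,0,1]))
a=get_image("scene");cv2.imwrite("pics/scene8.png",a);b=get_image("top");cv2.imwrite("pics/top8.png",b)
f=lambda i,x,y:cv2.resize(i[y:y+160,x:x+160],(400,400),interpolation=cv2.INTER_CUBIC)
cv2.imwrite("pics/c8.png",np.hstack([f(a,130,125),f(b,335,160)]))
```

```text
[-0.6604  0.1434  1.5283  0.001   1.467  -1.2555] [ 0.4711 -0.2938  0.1216] [ 0.8712 -0.8922 -1.6768] [ 0.0029 -0.001  -1.    ]
```

View pics/c8.png

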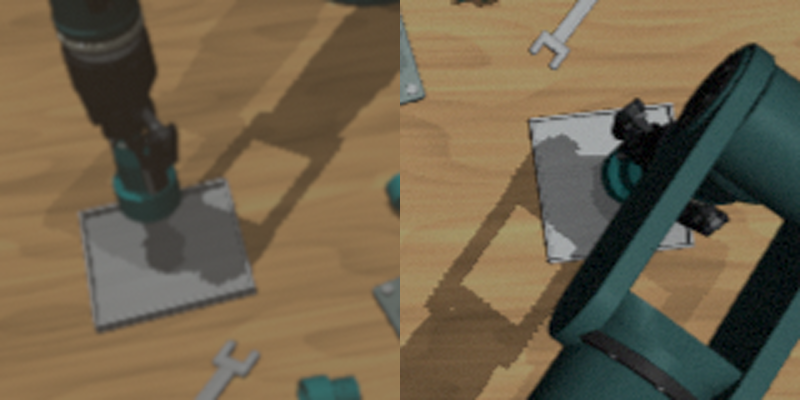

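The cap hangs upright, open end down, over the middle of the tray. I'll descend 68 mm, then creep down on force.

Emit:
step_arm(series=[[0, 0, 0.008, 0, 0, 0, 0.035], [0, 0, 0.008, 0, 0, 0, 0.035], [0, 0, 0.008, 0, 0, 0, 0.035], [0, 0, 0.008, 0, 0, 0, 0.035], [0, 0, 0.008, 0, 0, 0, 0.035]])

```text
time: 24.4
position: [0.4701, -0.2939, 0.0796]
orientation: [0.469, 0.883, 0.0, 0.0]
contact_force: [-0.0, -0.8, -2.4]
gripper_width: 0.0436
```

Emit:
step_arm(series=[[0, 0, 0.008, 0, 0, 0, 0.035], [0, 0, 0.008, 0, 0, 0, 0.035], [0, 0, 0.008, 0, 0, 0, 0.035], [0, 0, 0.004, 0, 0, 0, 0.035], [0, 0, 0, 0, 0, 0, 0.035]])

```text
time: 24.82
position: [0.4698, -0.2937, 0.0515]
orientation: [0.469, 0.883, 0.0, -0.001]
contact_force: [-0.3, 0.3, -1.0]
gripper_width: 0.0434
```

Emit:
step_arm(series=[[0, 0, 0.002, 0, 0, 0, 0.035], [0, 0, 0.002, 0, 0, 0, 0.035], [0, 0, 0.002, 0, 0, 0, 0.035], [0, 0, 0, 0, 0, 0, 0.035], [0, 0, 0, 0, 0, 0, 0.035]])

```text
time: 25.23
position: [0.4706, -0.2943, 0.0473]
orientation: [0.469, 0.883, 0.0, 0.001]
contact_force: [-0.5, 0.1, -1.1]
gripper_width: 0.043
```

Emit:
step_arm(series=[[0, 0, 0.0015, 0, 0, 0, 0.035], [0, 0, 0.0015, 0, 0, 0, 0.035], [0, 0, 0.001, 0, 0, 0, 0.035], [0, 0, 0, 0, 0, 0, 0.035], [0, 0, 0, 0, 0, 0, 0.035]])

```text
time: 25.65
position: [0.4705, -0.2942, 0.043]
orientation: [0.469, 0.883, 0.0, 0.001]
contact_force: [-0.8, -0.0, -0.4]
gripper_width: 0.043
```

Emit:
step_arm(series=[[0, 0, 0.001, 0, 0, 0, 0.035], [0, 0, 0.001, 0, 0, 0, 0.035], [0, 0, 0, 0, 0, 0, 0.035], [0, 0, 0, 0, 0, 0, 0.035], [0, 0, 0, 0, 0, 0, 0.035]])

```text
time: 26.07
position: [0.4706, -0.2943, 0.0411]
orientation: [0.469, 0.883, 0.0, 0.001]
contact_force: [-0.6, -0.2, -1.3]
gripper_width: 0.0437
```

Emit:
step_arm(series=[[0, 0, 0.001, 0, 0, 0, 0.035], [0, 0, 0.001, 0, 0, 0, 0.035], [0, 0, 0, 0, 0, 0, 0.035], [0, 0, 0, 0, 0, 0, 0.035], [0, 0, 0, 0, 0, 0, 0.035]])

```text
time: 26.48
position: [0.4705, -0.2943, 0.0391]
orientation: [0.469, 0.883, 0.0, 0.001]
contact_force: [0.6, -0.1, -1.4]
gripper_width: 0.0432
```

Emit:
step_arm(series=[[0, 0, 0.001, 0, 0, 0, 0.035], [0, 0, 0, 0, 0, 0, 0.035], [0, 0, 0, 0, 0, 0, 0.035], [0, 0, 0, 0, 0, 0, 0.035], [0, 0, 0, 0, 0, 0, 0.035]])

```text
time: 26.9
position: [0.4706, -0.2943, 0.0381]
orientation: [0.469, 0.883, 0.0, 0.001]
contact_force: [0.4, 0.7, -1.2]
gripper_width: 0.0436
```

Emit:
step_arm(series=[[0, 0, 0.001, 0, 0, 0, 0.035], [0, 0, 0, 0, 0, 0, 0.035], [0, 0, 0, 0, 0, 0, 0.035], [0, 0, 0, 0, 0, 0, 0.035], [0, 0, 0, 0, 0, 0, 0.035]])

```text
time: 27.32
position: [0.4706, -0.2943, 0.0371]
orientation: [0.469, 0.883, 0.0, 0.001]
contact_force: [-0.1, -0.0, -1.3]
gripper_width: 0.0434
```

Emit:
step_arm(series=[[0, 0, 0.001, 0, 0, 0, 0.035], [0, 0, 0, 0, 0, 0, 0.035], [0, 0, 0, 0, 0, 0, 0.035], [0, 0, 0, 0, 0, 0, 0.035], [0, 0, 0, 0, 0, 0, 0.035]])

```text
time: 27.73
position: [0.4707, -0.2944, 0.0367]
orientation: [0.469, 0.883, 0.0, 0.001]
contact_force: [-2.0, 0.6, 5.0]
gripper_width: 0.0434
```

The cap touched down (+5 N at TCP z = 0.0367, expected about 0.038). I'll release gently and retreat straight up.

Emit:
step_arm(series=[[0, 0, 0, 0, 0, 0, 0.047], [0, 0, 0, 0, 0, 0, 0.055], [0, 0, 0, 0, 0, 0, 0.07], [0, 0, 0, 0, 0, 0, 0.07], [0, 0, 0, 0, 0, 0, 0.07]])

```text
time: 28.15
position: [0.4705, -0.2943, 0.0358]
orientation: [0.469, 0.883, 0.0, 0.001]
contact_force: [0.5, 0.1, -0.3]
gripper_width: 0.0701
```

Emit:
step_arm(series=[[0, 0, -0.01, 0, 0, 0, 0.07], [0, 0, -0.015, 0, 0, 0, 0.07], [0, 0, -0.02, 0, 0, 0, 0.07], [0, 0, -0.02, 0, 0, 0, 0.07], [0, 0, -0.02, 0, 0, 0, 0.07]])

```text
time: 28.57
position: [0.4704, -0.2943, 0.1227]
orientation: [0.469, 0.883, 0.0, 0.001]
contact_force: [0.1, -0.7, 0.6]
gripper_width: 0.07
```

Emit:
step_arm(series=[[0, 0, -0.02, 0, 0, 0, 0.07], [0, 0, -0.02, 0, 0, 0, 0.07], [0, 0, 0, 0, 0, 0, 0.07], [0, 0, 0, 0, 0, 0, 0.07], [0, 0, 0, 0, 0, 0, 0.07]])

```text
time: 28.98
position: [0.47, -0.2939, 0.1605]
orientation: [0.469, 0.883, 0.0, 0.0]
contact_force: [-0.3, 0.4, -0.6]
gripper_width: 0.0701
```

Run:
```python
from h import *
np.set_printoptions(precision=4,suppress=True)
s=bot.get_state();print(s["position"],s["contact_force"],s["joint_vel"].max())
a=get_image("scene");cv2.imwrite("pics/scene9.png",a);c=calibration("wrist");b=get_image("wrist");cv2.imwrite("pics/w9.png",b)
cv2.imwrite("pics/c9.png",np.hstack([cv2.resize(a[150:350,130:280],(375,500),interpolation=cv2.INTER_CUBIC),cv2.copyMakeBorder(cv2.resize(b,(425,266)),0,234,0,0,0)]))
# cap top expected at (.4706,-.2943,.076)
print("pred cap top px",proj(c,[.4706,-.2943,.076]),"scene",proj(calibration("scene"),[.4706,-.2943,.076]))
h=cv2.cvtColor(b,cv2.COLOR_BGR2HSV);k,l,st,ce=cv2.connectedComponentsWithStats(cv2.inRange(h,(80,90,30),(100,255,255)))
print([(st[i].tolist(),ce[i].round(1)) for i in range(1,k) if st[i][4]>300])
```

```text
[ 0.47   -0.2939  0.1605] [-0.2943  0.367  -0.6088] 0.02528893716382299
pred cap top px [322.1414 207.8475] scene [190.8277 208.3941]
[([284, 154, 75, 82, 3567], array([320.6, 193. ])), ([592, 187, 48, 40, 775], array([623.7, 210.8]))]
```

View pics/c9.png

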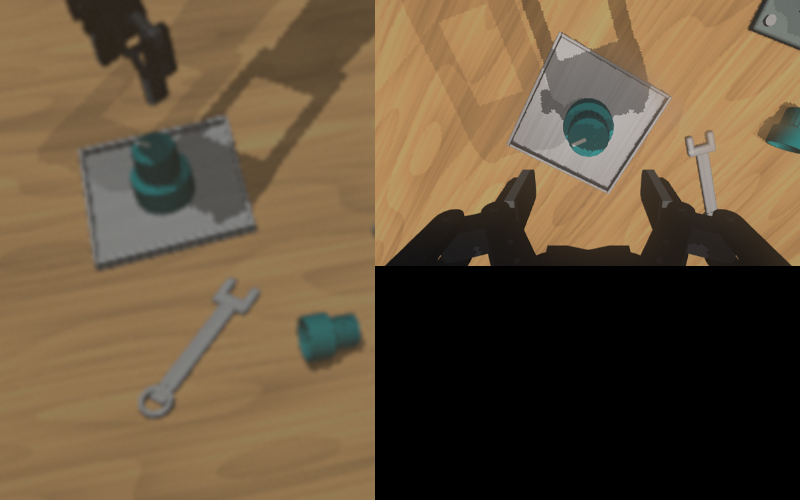

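The cap stands upright in the middle of the tray, wholly within the walls, and the gripper is clear. The wrench is unmoved. I'm handing in.

Run:
```python
from workcell import job
print(job.close_job())
```

```text
the job is handed in; nothing more can be done
None
```

I unscrewed the teal cap with three 210° anticlockwise strokes plus 14° more, regripping between them. Then I lifted it about 80 mm along the canister's axis and set it down in the middle of the tray. The job was handed in at about 29 s.

- **Unscrewing:** contact forces read after each move stayed at or below about 6 N, and the lift-off ran freely.
- **Placing:** the cap touched down at a TCP height of 0.0367 m with 5 N. I had expected about 0.038 m, so they agree.
- **Last check:** the final pictures show the cap upright, open end down, near the tray's centre, with the gripper open about 85 mm above the top of the cap. The wrench looks unmoved. The mug and tin are not in those last crops; the arm never worked near them.
- **Disagreements:** the first two-view position of the cap was about 2–3 mm off what the wrist camera showed, and I corrected it before gripping. The first circle fit of the cap's top face took in the skirt shoulder, so I redid it. The close-up depth estimates differed by 2–4 mm.

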